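# Load the tube cradle and lock the keeper

## Robot

A 6-joint arm with a two-finger parallel gripper is mounted at the origin on a cart in front of the work surface, level with it; the furniture and walls round the work are solid. World frame = base frame: x ahead of the robot, y to its left, z up, the work surface at z = 0. Lengths are in mm, angles in rad, forces in N, time in s.
With the tool pointing down it reaches from about 350 to 775 mm from the base axis. Payload 7.3 kg.
Tool frame: the origin (TCP) lies midway between the tips of the shut fingers; the grasp point (between the pads) lies 19 mm behind it; z points along the fingers, y is the line along which they close (so a half turn about z gives the same grasp; the last joint's range is limited). The gripper opens to 92 mm and grips with 3 to 60 N. Pads are 19 mm wide; open, the fingers measure 130 mm over their backs; the gripper's body (75 mm by 190 mm) begins 47 mm behind the grasp point.
Start: joints at [1.033, 0.342, 1.524, -0, 1.275, -0.146], TCP at [200.46, 485.243, 226.741] pointing down, gripper open.
Joint ranges: [-2.53, 2.53], [-0.77, 2.02], [0.04, 2.7], [-1, 4.14], [0.28, 2.66], [-3.11, 3.11]. Speed limits (rad/s): [2.57, 2.57, 3.14, 3.14, 3.14, 3.14].

## Interface

Orientations are given as [roll, pitch, yaw] about the fixed x, y, z axes, in that order (R = Rz(yaw) Ry(pitch) Rx(roll)).
In Python, from plant import monitor, optics, workorder gives the robot as it stands. The module is installed in compiled form; this text tells all that it offers.
- The arm moves only by the tool servo_tool, never from a script. Its arguments are lists of equal length, an entry for each row: "linear": the shift along the tool's x, y, z as a fraction of full scale, a list of three; "spin": the turn about the tool's z as a fraction of full scale. In form: {"linear": [[dx, dy, dz], ...], "spin": [spin, ...]}. A call has exactly 8 rows; each row shifts and turns the commanded pose from where the row before left it, along the tool's axes as they then stand; what a row does not reach is not made up. Full scale, the value 1, is 200 mm for a shift and 90 degrees for a turn. A row lasts 1/8 s, in which the tool goes at most 62.5 mm and 10.7 degrees, less where a joint would pass 70% of its speed; a pose out of reach is approached as far as the arm can. A call with a number of a shift or a turn outside -1 to 1 is refused whole. A call with a gripper value outside its range is refused whole. "hand" is the opening, from -1 (shut) to 1 (fully open), set as the call begins (left out, the last holds). The fingers move at their own pace and stop on an object; the grip force is fixed at half the most. Time passes only in rows, so rows that do not move let the fingers close, or fill a call up. It gives the time, the measured TCP pose, the force, the opening and the grip force at its end, in the units of the state.
- monitor.get_obs(): the state, without advancing time (a new reading comes with each control period).
- optics.capture(name): name is "scene" or "top"; returns a dict with "frame" (400x640x3 uint8, blue, green, red), "K" (3x3 intrinsics, pixels), "D" ([k1, k2, p1, p2, k3] as OpenCV has them; the pictures are not rectified), "world_to_cam" (4x4, takes a point from world to camera coordinates). Camera axes: x right, y down, z forward; pixel columns grow to the right and rows downward; lengths in mm; the calibration is good to about 2 mm. A picture is of the moment at which its call begins. There is no depth.
- workorder.close_job(): hands the job in; it is judged then, once.
The state is a dict: "time": time; "joint_positions": joint angles; "dq": joint speeds; "tau": joint torques, N m; "tool_pos": TCP position; "tcp_rot": TCP orientation; "contact_force": force on the tool from outside, world axes, zero at the start; "moment": the same for the moment, N m; "grip_width": finger opening in mm; "finger_force": force on a finger pad.
Only numpy, scipy, OpenCV 4.12 (cv2) and the standard library are available. Lean on these libraries where they do the work, as an engineer would, in place of code of your own. Each camera call takes 0.05 s, during which the arm holds its last target. There are 200 camera calls.

## Task

Throw the cradle's lever from the far notch right back to the load notch on the robot's side, so that the keeper bar clears the saddles; then lay every sample tube flat across the two combs, one to a pair of saddles, centred, with all caps pointing to the far side: the tubes on the worktop, and the one left in the cradle the wrong way round. When all lie so, throw the lever into the middle notch so that the keeper bar stands over the middle of the tubes, and leave the things around where they are.

Things in the scene. Friction and masses are not known exactly. Their poses are not given: they have to be found in the camera images.
- tube_0: Capped sample tube, 112 mm long, about 20 g. Origin: centre of the bottom end; its z axis runs along the tube towards the cap. Body 13 mm in diameter (z 0 to 92 mm), cap 16 mm (z 92 to 112 mm) with a 17 mm square white collar (z 100 to 106 mm) against rolling. Lies on the worktop at the start; three or four such tubes are present, an absent one reads None.
- tube_1: Capped sample tube, 112 mm long, about 20 g. Origin: centre of the bottom end; its z axis runs along the tube towards the cap. Body 13 mm in diameter (z 0 to 92 mm), cap 16 mm (z 92 to 112 mm) with a 17 mm square white collar (z 100 to 106 mm) against rolling. Lies on the worktop at the start; three or four such tubes are present, an absent one reads None.
- tube_2: Capped sample tube, 112 mm long, about 20 g. Origin: centre of the bottom end; its z axis runs along the tube towards the cap. Body 13 mm in diameter (z 0 to 92 mm), cap 16 mm (z 92 to 112 mm) with a 17 mm square white collar (z 100 to 106 mm) against rolling. Lies on the worktop at the start; three or four such tubes are present, an absent one reads None.
- tube_3: Capped sample tube, 112 mm long, about 20 g. Origin: centre of the bottom end; its z axis runs along the tube towards the cap. Body 13 mm in diameter (z 0 to 92 mm), cap 16 mm (z 92 to 112 mm) with a 17 mm square white collar (z 100 to 106 mm) against rolling. Lies on the worktop at the start; three or four such tubes are present, an absent one reads None.
- tube_4: Capped sample tube, 112 mm long, about 20 g. Origin: centre of the bottom end; its z axis runs along the tube towards the cap. Body 13 mm in diameter (z 0 to 92 mm), cap 16 mm (z 92 to 112 mm) with a 17 mm square white collar (z 100 to 106 mm) against rolling. Lies in the cradle the wrong way round at the start; just one of tube_4, tube_5 and tube_6 is present, the others read None.
- tube_5: Capped sample tube, 112 mm long, about 20 g. Origin: centre of the bottom end; its z axis runs along the tube towards the cap. Body 13 mm in diameter (z 0 to 92 mm), cap 16 mm (z 92 to 112 mm) with a 17 mm square white collar (z 100 to 106 mm) against rolling. Lies in the cradle the wrong way round at the start; just one of tube_4, tube_5 and tube_6 is present, the others read None.
- tube_6: Capped sample tube, 112 mm long, about 20 g. Origin: centre of the bottom end; its z axis runs along the tube towards the cap. Body 13 mm in diameter (z 0 to 92 mm), cap 16 mm (z 92 to 112 mm) with a 17 mm square white collar (z 100 to 106 mm) against rolling. Lies in the cradle the wrong way round at the start; just one of tube_4, tube_5 and tube_6 is present, the others read None.
- cradle: Heavy fixed cradle, base 190 x 262 mm, top at z = 12 mm. Origin: centre of its underside; x to the far side, y to the lever side (left), z up. Two steel combs along y, 8 mm thick, centred at x = -25 and +25 mm, leave 42 mm between them for fingers. Each has five 90-degree V saddles, 24 mm wide, at y = -88, -44, 0, 44, 88 mm; V bottoms at z = 36, lands between at z = 48 mm.
- saddle_0 (a point): Axis point of the first saddle pair (cradle x = 0, y = -88, z = 45 mm): where the middle of a tube (56 mm from its bottom end) comes when it lies well, level along the cradle's x, its cap hanging clear beyond the far comb. Axes as the cradle's; the saddle pairs follow every 44 mm along y.
- saddle_4 (a point): The same point of the fifth saddle pair, next to the lever (cradle x = 0, y = +88, z = 45 mm).
- lever (a joint): Lever hinge, axis along the cradle's y through x = 0, y = 165, z = 30 mm; rad. 0: load notch (leans 0.60 rad from upright to -x, the robot's side); grows to +x; 0.75: middle notch; 1.20: far notch. Notches are gaps in the rim of the steel quadrant beside it. Friction (about 0.15 N m) holds it wherever it is left, -0.03 to 1.25; at the start it is in or near the far notch.
- lever_knob (a point): Centre of the 26 mm black ball on the lever, 110 mm from the hinge axis, free all round and above; it stands 121 mm above the worktop at load and far notch, 139 mm at the middle notch.
- keeper (a joint): Travel of the keeper bar along the cradle's x in m, geared to the lever (0.1067 m per rad): 0 at the load notch (bar at x = -80 mm, clear of the tubes), 0.080 at the middle notch (over the middle of the tubes), 0.128 at the far notch.
- keeper_bar (a point): Middle of the keeper bar, an 8 mm steel rod along the cradle's y, 244 mm long, its axis 63 mm above the worktop, carried on a post at each end.
- timer: bench timer, 48 x 66 x 52 mm, a bystander. Origin: centre of its underside.
- cup: white specimen cup with a green lid, 62 mm in diameter, 68 mm tall, a bystander. Origin: centre of its underside.
- petri: lidded petri dish, 60 mm in diameter, 15 mm tall, a bystander. Origin: centre of its underside.
- wash: white bottle with a red cap, 64 mm in diameter, 148 mm tall, a bystander. Origin: centre of its underside.
Things that resemble listed ones, but are neither listed nor needed, are in the scene too. Leave any purple look-alike of the tube_0 alone.

How it is judged (in metres and radians):
On the way, in this order (a step that is already met when the one before it is completed fails the run):
1. lever in the load notch, keeper bar clear (value of joint lever below 0.08 rad), for 0.2 s.
2. every tube lies in its saddles, caps to the far side, with the lever still in the load notch (x of tube_0 in the frame of cradle between -0.069 and -0.043 m and y of tube_0 in the frame of cradle between -0.1 and 0.1 m and z of tube_0 in the frame of cradle between 0.04 and 0.0495 m and angle between the z axis of each of tube_0, tube_1, tube_2, tube_3, tube_4, tube_5, tube_6 and the x axis of cradle, either way round below 0.09 rad and x of tube_1 in the frame of cradle between -0.069 and -0.043 m and y of tube_1 in the frame of cradle between -0.1 and 0.1 m and z of tube_1 in the frame of cradle between 0.04 and 0.0495 m and x of tube_2 in the frame of cradle between -0.069 and -0.043 m and y of tube_2 in the frame of cradle between -0.1 and 0.1 m and z of tube_2 in the frame of cradle between 0.04 and 0.0495 m and x of tube_3 in the frame of cradle between -0.069 and -0.043 m and y of tube_3 in the frame of cradle between -0.1 and 0.1 m and z of tube_3 in the frame of cradle between 0.04 and 0.0495 m and x of tube_4 in the frame of cradle between -0.069 and -0.043 m and y of tube_4 in the frame of cradle between -0.1 and 0.1 m and z of tube_4 in the frame of cradle between 0.04 and 0.0495 m and x of tube_5 in the frame of cradle between -0.069 and -0.043 m and y of tube_5 in the frame of cradle between -0.1 and 0.1 m and z of tube_5 in the frame of cradle between 0.04 and 0.0495 m and x of tube_6 in the frame of cradle between -0.069 and -0.043 m and y of tube_6 in the frame of cradle between -0.1 and 0.1 m and z of tube_6 in the frame of cradle between 0.04 and 0.0495 m and value of joint lever below 0.08 rad), for 0.2 s.
3. lever in the middle notch with the tubes in place (x of tube_0 in the frame of cradle between -0.069 and -0.043 m and y of tube_0 in the frame of cradle between -0.1 and 0.1 m and z of tube_0 in the frame of cradle between 0.04 and 0.0495 m and angle between the z axis of each of tube_0, tube_1, tube_2, tube_3, tube_4, tube_5, tube_6 and the x axis of cradle, either way round below 0.09 rad and x of tube_1 in the frame of cradle between -0.069 and -0.043 m and y of tube_1 in the frame of cradle between -0.1 and 0.1 m and z of tube_1 in the frame of cradle between 0.04 and 0.0495 m and x of tube_2 in the frame of cradle between -0.069 and -0.043 m and y of tube_2 in the frame of cradle between -0.1 and 0.1 m and z of tube_2 in the frame of cradle between 0.04 and 0.0495 m and x of tube_3 in the frame of cradle between -0.069 and -0.043 m and y of tube_3 in the frame of cradle between -0.1 and 0.1 m and z of tube_3 in the frame of cradle between 0.04 and 0.0495 m and x of tube_4 in the frame of cradle between -0.069 and -0.043 m and y of tube_4 in the frame of cradle between -0.1 and 0.1 m and z of tube_4 in the frame of cradle between 0.04 and 0.0495 m and x of tube_5 in the frame of cradle between -0.069 and -0.043 m and y of tube_5 in the frame of cradle between -0.1 and 0.1 m and z of tube_5 in the frame of cradle between 0.04 and 0.0495 m and x of tube_6 in the frame of cradle between -0.069 and -0.043 m and y of tube_6 in the frame of cradle between -0.1 and 0.1 m and z of tube_6 in the frame of cradle between 0.04 and 0.0495 m and value of joint lever between 0.67 and 0.83 rad), for 0.2 s.
At the end, for the whole second after the job is handed in: Every tube present rests in a pair of saddles (axis 40 to 49.5 mm above the cradle's underside, within 0.09 rad of the cradle's x axis), cap to the far side, middle within 13 mm of the cradle's centre line; the lever is within 0.08 rad of the middle notch (0.75 rad); all at rest (all of step 3 and linear speed of each of tube_0, tube_1, tube_2, tube_3, tube_4, tube_5, tube_6 below 0.02 m/s and velocity of joint lever below 0.05 rad/s); the robot touches nothing.
It fails at once if a bystander (timer, specimen cup, petri dish, bottle) is shoved more than 40 mm or tipped over (distance of any of timer, cup, petri, wash from where it was at the start of the episode above 0.04 m or angle between any of timer, cup, petri, wash's own z axis and vertical above 0.6 rad).
Of tube_0, tube_1, tube_2, tube_3 only 3 to 4 are there at a start; the rules pass over those that are not, and their reading is None.
Of tube_4, tube_5, tube_6 only 1 to 1 are there at a start; the rules pass over those that are not, and their reading is None.
At some moment in a run one of tube_0, tube_1, tube_2, tube_3, tube_4, tube_5, tube_6 may be knocked a few centimetres aside while the robot is not near it.
Once in a run the grip may slacken for a moment while it holds something.
It also fails if it takes over 210 s, if anything falls off the work surface, if the arm or the gripper's body presses on something with over 40 N, if the wrist force passes 120 N, or if a joint passes its speed limit or range.

## Working session

There is one attempt and no reset: what is moved stays moved. The work goes in short steps, Python scripts to look and compute and a tool call to move; the robot and the scene stay as the last step left them, time stands still between calls to the robot, and variables do not carry over. Pictures are saved under pics/ and viewed, at most 14 in all, crops included, and the job is handed in when it is done.

Besides the shell and the picture viewer there is one more tool, called after "Request:" as name([rows], argument=value, ...), one row to a line, values as JSON. servo_tool: Moves the arm, as the interface text tells. Shift numbers are shares of 200 mm and turn numbers shares of 90 degrees, none past 1 either way. Its arguments: {"type":"object","properties":{"linear":{"type":"array","items":{"type":"array","items":{"type":"number","minimum":-1,"maximum":1}}},"spin":{"type":"array","items":{"type":"number","minimum":-1,"maximum":1}},"hand":{"type":"number"}},"required":["linear","spin"]}

```bash
mkdir -p pics
cat > h.py <<'E'
import numpy as np, cv2
from plant import monitor, optics, workorder
def cap(n, save=None):
    c=optics.capture(n)
    if save: cv2.imwrite(f'pics/{save}.png',c['frame'])
    return c
def ray(c,px):
    p=cv2.undistortPoints(np.array([[px]],float),c['K'],np.array(c['D'],float))[0,0]
    T=np.array(c['world_to_cam']); R=T[:3,:3]; 
    return -R.T@T[:3,3], R.T@np.array([p[0],p[1],1])
def onz(c,px,z):
    o,d=ray(c,px); return o+d*(z-o[2])/d[2]
def two(c1,p1,c2,p2):
    o1,d1=ray(c1,p1);o2,d2=ray(c2,p2)
    s=np.linalg.lstsq(np.stack([d1,-d2],1),o2-o1,rcond=None)[0]
    a=o1+s[0]*d1;b=o2+s[1]*d2
    return (a+b)/2,np.linalg.norm(a-b)
def proj(c,P):
    T=np.array(c['world_to_cam']); 
    return cv2.projectPoints(np.array(P,float).reshape(-1,1,3),cv2.Rodrigues(T[:3,:3])[0],T[:3,3],c['K'],np.array(c['D'],float))[0][:,0]
E
python3 - <<'E'
from h import *
import pickle
np.set_printoptions(precision=3,suppress=True)
for n in('scene','top'):
    c=cap(n,n+'0'); pickle.dump(c,open(n+'0.pkl','wb')); o,d=ray(c,(320,200)); print(n,o,d,c['K'][0],c['K'][1])
o=monitor.get_obs(); print(o)
E
```

```text
scene [ 655.208  922.595 1422.957] [-0.057 -0.526 -0.849] [490.991   0.    311.477] [  0.    490.991 196.745]
top [ 428.781   63.944 1701.101] [ 0.076 -0.007 -0.997] [443.364   0.    322.164] [  0.    443.364 196.903]
{'time': 0.1, 'joint_positions': array([ 1.033,  0.343,  1.525, -0.   ,  1.275, -0.146]), 'dq': array([ 0.001, -0.001, -0.004, -0.   ,  0.001,  0.   ]), 'tau': array([  0.001, -43.201, -24.47 ,   0.072,   0.053,  -0.   ]), 'tool_pos': array([200.278, 484.926, 226.148]), 'tcp_rot': array([-3.14, -0.  ,  2.75]), 'contact_force': array([-0.191,  0.285,  1.055]), 'moment': array([ 0.038, -0.015, -0.015]), 'finger_force': 0.0, 'grip_width': 92.0442669802761}
```

View pics/scene0.png

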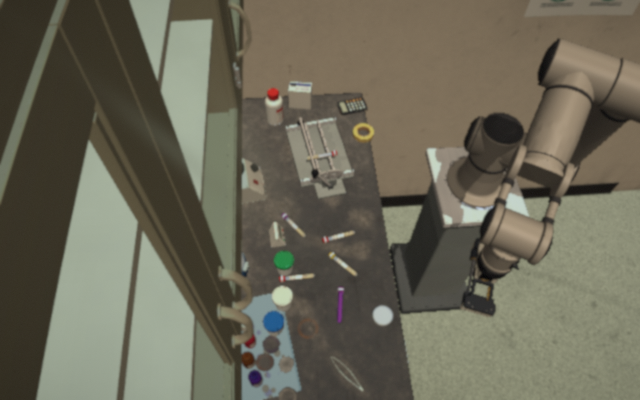

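View pics/top0.png

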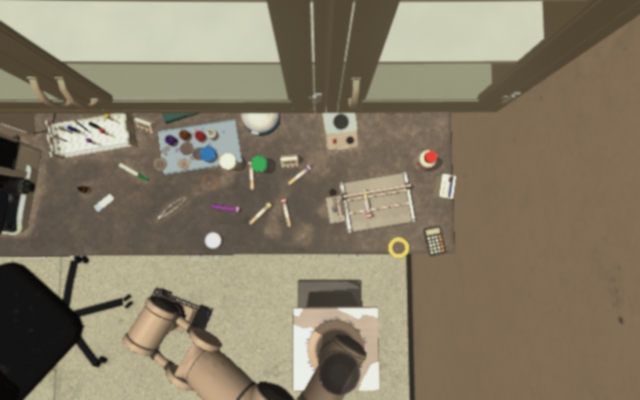

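The scene view shows the cradle near (320,150) with the lever at (318,175). There are four white-capped tubes near (293,224), (338,237), (297,277) and (343,264), with the purple decoy at (340,305). In the top view the tubes are at (300,175), (286,212), (260,213) and (252,175), the decoy is at (225,208) and the cradle is at (377,203).

Run:
```python
from h import *
a=cv2.imread('pics/top0.png')[145:255,205:425]; cv2.imwrite('pics/t1.png',cv2.resize(a,None,fx=3.6,fy=3.6,interpolation=cv2.INTER_CUBIC))
s=cv2.imread('pics/scene0.png')
b=cv2.resize(s[110:200,270:380],(660,540),interpolation=cv2.INTER_CUBIC)
cv2.imwrite('pics/s1.png',b)
b=cv2.resize(s[205:335,265:395],(600,600),interpolation=cv2.INTER_CUBIC)
cv2.imwrite('pics/s2.png',b)
```

```text
(no output)
```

View pics/t1.png

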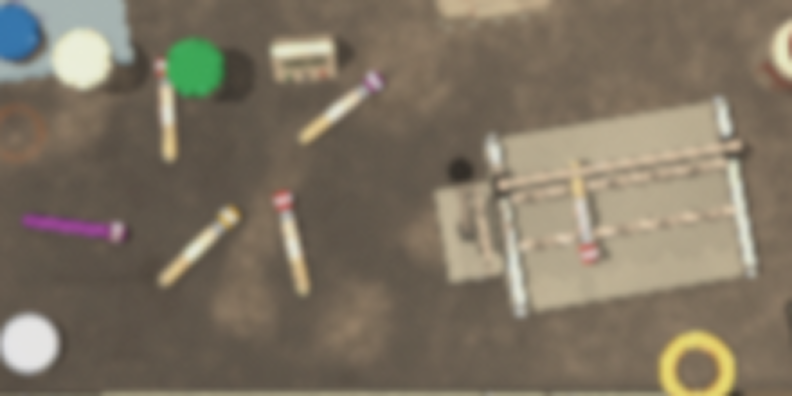

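View pics/s1.png

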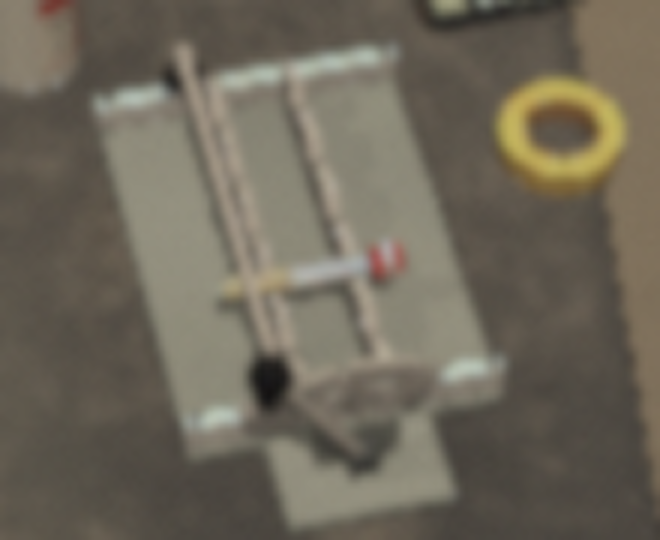

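View pics/s2.png

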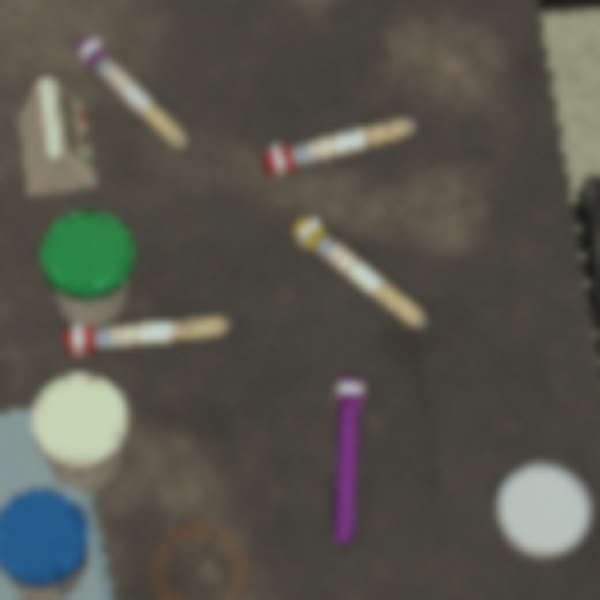

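Candidates: the purple decoy (all-purple body) is at s2(347,460), and the cream and blue pots are look-alikes of the cup. The four genuine tubes, with tan and white bodies, are at s2(135,95), (340,142), (360,272) and (150,333). The cradle tube has its red cap on the robot's side at s1(387,260). The knob is at s1(268,380).

```bash
cat >> h.py <<'E'
def tp(u,v): return ((u+.5)/3.6-.5+205,(v+.5)/3.6-.5+145)
def s1(u,v): return ((u+.5)/6-.5+270,(v+.5)/6-.5+110)
def s2(u,v): k=600/130; return ((u+.5)/k-.5+265,(v+.5)/k-.5+205)
E
python3 - <<'E'
from h import *
import pickle
np.set_printoptions(precision=1,suppress=True)
S=pickle.load(open('scene0.pkl','rb'));T=pickle.load(open('top0.pkl','rb'))
L={'A':[(377,77),(303,139),(88,45),(184,143)],'B':[(282,195),(304,291),(270,159),(412,126)],'C':[(233,211),(163,283),(302,226),(422,322)],'D':[(159,63),(169,158),(70,340),(227,325)],'E':[(588,256),(577,165),(402,256),(220,293)]}
for k,(a,b,c,d) in L.items():
    f=s1 if k=='E' else s2
    P,e1=two(T,tp(*a),S,f(*c));Q,e2=two(T,tp(*b),S,f(*d))
    z=45 if k=='E' else 7
    print(k,'cap',P,'bot',Q,'err',e1,e2,'len',np.linalg.norm(P-Q),'| z-plane',onz(T,tp(*a),z),onz(T,tp(*b),z),onz(S,f(*c),z),onz(S,f(*d),z))
print('knob',two(T,tp(460,169),S,s1(268,380)), onz(T,tp(460,169),121),onz(S,s1(268,380),121))
print('keeper L',two(T,tp(500,185),S,s1(272,365)),'R',two(T,tp(740,147),S,s1(182,47)))
C=[onz(T,tp(*p),12) for p in [(490,137),(722,98),(755,274),(522,314)]]
print('cradle corners top',*C, np.mean(C,0)); 
for i in range(4): print(np.linalg.norm(C[i]-C[(i+1)%4]),np.degrees(np.arctan2(*(C[(i+1)%4]-C[i])[1::-1])))
C=[onz(S,s1(*p),12) for p in [(188,460),(97,110),(396,62),(503,397)]]
print('cradle corners scene',*C, np.mean(C,0)); 
for i in range(4): print(np.linalg.norm(C[i]-C[(i+1)%4]),np.degrees(np.arctan2(*(C[(i+1)%4]-C[i])[1::-1])))
for n,p,z in [('cup',(195,68),68),('cream',(82,58),68),('timer',(303,58),52),('petri',(30,344),15),('purple',(72,227),7)]: print(n,onz(T,tp(*p),z))
E
```

```text
A cap [687.4  93.3  10.2] bot [622.7 172.8   0.5] err 4.489002018562245 3.4504527569188985 len 102.96942372001057 | z-plane [690.1  92.8   7. ] [623.6 172.    7. ] [685.3  92.1   7. ] [621.2 176.7   7. ]
B cap [562.8 194.3   8.8] bot [460.2 171.5   1.9] err 1.7818393610789374 3.434265477794739 len 105.29712829381624 | z-plane [563.8 194.2   7. ] [461.8 170.8   7. ] [561.8 193.6   7. ] [459.2 174.7   7. ]
C cap [545.6 246.5   6.9] bot [470.2 321.    0.3] err 2.928480463054846 2.167211384041422 len 106.15318479009223 | z-plane [547.  246.2   7. ] [471.  319.7   7. ] [544.2 247.    7. ] [470. 324.   7.]
D cap [705.7 324.2  15.9] bot [602.6 315.1   4.3] err 2.2544325476537526 3.07337323074234 len 104.0753609949092 | z-plane [706.  325.8   7. ] [603.8 314.4   7. ] [707.1 320.1   7. ] [601.2 316.7   7. ]
E cap [ 491.9 -125.    47.5] bot [ 594.  -118.4   28.1] err 7.819011497625938 3.276605697593864 len 104.19404229512463 | z-plane [ 495.8 -126.3   45. ] [ 590.8 -116.2   45. ] [ 487.8 -125.8   45. ] [ 596.3 -106.2   45. ]
knob (array([578.7,   8.9, 118.9]), np.float64(2.631231001722838)) [5
[... 158 characters left out ...]
4884057266511681))
cradle corners top [624.4 -27.4  12. ] [ 665.2 -275.7   12. ] [ 477.2 -306.7   12. ] [436.2 -59.5  12. ] [ 550.8 -167.3   12. ]
251.64351180194953 -80.65893646649161
190.5254777490715 -170.6399584567398
250.5704218334415 99.41491320690989
190.85181575388742 9.68222680972517
cradle corners scene [621.2 -12.9  12. ] [ 662.  -278.1   12. ] [ 472.2 -304.3   12. ] [435.3 -44.   12. ] [ 547.7 -159.8   12. ]
268.3665275175025 -81.25656918989507
191.5899990758558 -172.14210967696064
262.9778128075208 98.05764440478906
188.43543230672418 9.487345541685118
cup [690.7 279.3  68. ]
cream [701.4 395.5  68. ]
timer [703.4 169.1  52. ]
petri [407.9 456.7  15. ]
purple [530.8 416.2   7. ]
```

```bash
cat > go.py <<'E'
import sys; from h import *
# go.py x y z yawdeg : spin first, then shift in the target-yaw tool axes (fractions of full scale)
def go(x,y,z,w):
    o=monitor.get_obs(); p=np.array(o['tool_pos']); cur=np.degrees(o['tcp_rot'][2])
    dy=(w-cur+180)%360-180; a=np.radians(w); d=(np.array([x,y,z])-p)
    t=np.array([d[0]*np.cos(a)+d[1]*np.sin(a), d[0]*np.sin(a)-d[1]*np.cos(a), -d[2]])/200
    print('t %.1f pos'%o['time'],p.round(1),'yaw %.1f'%cur,'spin %.3f'%(-dy/90),'then shift',t.round(3),'w %.1f'%o['grip_width'],'q6 %.2f'%o['joint_positions'][5])
if __name__=='__main__': go(*map(float,sys.argv[1:5]))
E
python3 go.py 578 9 200 99.3
```

```text
t 0.1 pos [200.3 484.9 226.1] yaw 157.6 spin 0.647 then shift [-2.654  1.479  0.131] w 92.0 q6 -0.15
```

Request:
servo_tool([
  [0, 0, 0],
  [0, 0, 0],
  [0, 0, 0],
  [0, 0, 0],
  [0, 0, 0],
  [0, 0, 0],
  [-0.22, 0.123, 0],
  [-0.22, 0.123, 0],
], spin=[0.108, 0.108, 0.108, 0.108, 0.108, 0.108, 0, 0], hand=-0.13)

```text
time: 1.1
tool_pos: [263.4, 405.3, 226.2]
tcp_rot: [-3.141, 0.001, 1.734]
contact_force: [0.4, 0.5, -0.1]
grip_width: 40.0
finger_force: 0.0
```

Request:
servo_tool([
  [-0.22, 0.123, 0],
  [-0.22, 0.123, 0],
  [-0.22, 0.123, 0],
  [-0.22, 0.123, 0],
  [-0.22, 0.123, 0],
  [-0.22, 0.123, 0],
  [-0.22, 0.123, 0],
  [-0.22, 0.123, 0],
], spin=[0, 0, 0, 0, 0, 0, 0, 0])

```text
time: 2.1
tool_pos: [514.5, 88.9, 226.4]
tcp_rot: [-3.141, -0.0, 1.732]
contact_force: [0.8, 0.2, 0.1]
grip_width: 39.8
finger_force: 0.0
```

```bash
python3 go.py 578 9 200 99.3
```

```text
t 2.1 pos [514.5  88.9 226.4] yaw 99.2 spin -0.001 then shift [-0.446  0.249  0.132] w 39.8 q6 -0.14
```

Request:
servo_tool([
  [-0.15, 0.083, 0.04],
  [-0.15, 0.083, 0.04],
  [-0.146, 0.083, 0.05],
  [0, 0, 0.05],
  [0, 0, 0.05],
  [0, 0, 0],
  [0, 0, 0],
  [0, 0, 0],
], spin=[0, 0, 0, 0, 0, 0, 0, 0])

```text
time: 3.1
tool_pos: [577.4, 10.8, 181.4]
tcp_rot: [3.14, 0.0, 1.733]
contact_force: [-0.5, 0.3, -0.0]
grip_width: 40.1
finger_force: 0.0
```

```bash
python3 - <<'E'
from h import *
s=cap('scene')['frame'][100:200,260:400]
t=cap('top')['frame'][140:240,290:430]
im=np.vstack([cv2.resize(a,(420,300),interpolation=cv2.INTER_CUBIC) for a in (s,t)])
cv2.imwrite('pics/k1.png',im)
E
python3 go.py 578 9 200 99.3
```

```text
t 3.2 pos [577.4  10.6 181.2] yaw 99.3 spin -0.001 then shift [-0.008  0.001 -0.094] w 40.1 q6 -0.28
```

View pics/k1.png

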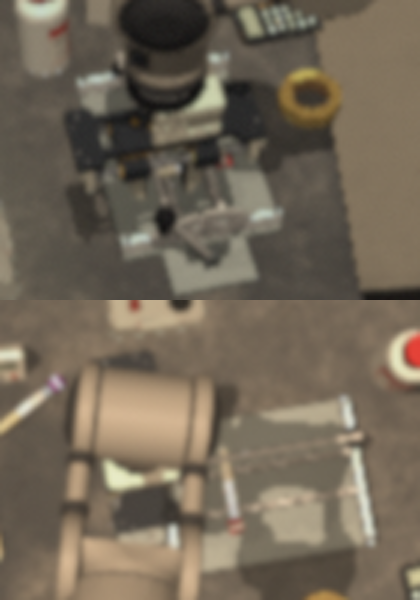

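The crop shows the open fingers over the lever knob (165,220 in the upper half). The cradle is unmoved.

Request:
servo_tool([
  [-0.008, 0, 0.05],
  [0, 0, 0.05],
  [0, 0, 0.05],
  [0, 0, 0.05],
  [0, 0, 0.02],
  [0, 0, 0.01],
  [0, 0, 0],
  [0, 0, 0],
], spin=[0, 0, 0, 0, 0, 0, 0, 0])

```text
time: 4.2
tool_pos: [577.8, 8.8, 135.1]
tcp_rot: [3.141, 0.0, 1.732]
contact_force: [0.1, 0.1, -0.4]
grip_width: 39.9
finger_force: 0.0
```

Request:
servo_tool([
  [0, 0, 0.03],
  [0, 0, 0.03],
  [0, 0, 0.03],
  [0, 0, 0.03],
  [0, 0, 0],
  [0, 0, 0],
  [0, 0, 0],
  [0, 0, 0],
], spin=[0, 0, 0, 0, 0, 0, 0, 0], hand=-0.13)

```text
time: 5.2
tool_pos: [577.7, 8.8, 110.9]
tcp_rot: [3.141, 0.0, 1.732]
contact_force: [-1.4, 0.4, 0.7]
grip_width: 40.0
finger_force: 0.0
```

Request:
servo_tool([
  [0, 0, 0],
  [0, 0, 0],
  [0, 0, 0],
  [0, 0, 0],
  [0, -0.04, 0],
  [0, -0.04, 0],
  [0, -0.04, 0],
  [0, -0.04, 0],
], spin=[0, 0, 0, 0, 0, 0, 0, 0], hand=-0.39)

```text
time: 6.2
tool_pos: [545.2, 3.6, 110.8]
tcp_rot: [-3.141, -0.0, 1.732]
contact_force: [3.5, 1.2, 0.8]
grip_width: 28.3
finger_force: 1.4
```

Request:
servo_tool([
  [0, -0.05, 0],
  [0, -0.05, 0],
  [0, -0.05, 0],
  [0, -0.05, 0],
  [0, -0.05, 0],
  [0, -0.05, 0],
  [0, -0.05, 0],
  [0, -0.04, 0],
], spin=[0, 0, 0, 0, 0, 0, 0, 0])

```text
time: 7.2
tool_pos: [468.4, -9.0, 110.8]
tcp_rot: [3.141, -0.0, 1.732]
contact_force: [1.5, 0.0, -0.4]
grip_width: 27.9
finger_force: 0.7
```

Request:
servo_tool([
  [0, -0.02, 0],
  [0, -0.02, 0],
  [0, -0.01, 0],
  [0, -0.01, 0],
  [0, 0, 0],
  [0, 0, 0],
  [0, 0, 0],
  [0, 0, 0],
], spin=[0, 0, 0, 0, 0, 0, 0, 0])

```text
time: 8.2
tool_pos: [457.1, -10.8, 110.7]
tcp_rot: [-3.141, -0.0, 1.732]
contact_force: [-0.3, -0.6, 0.2]
grip_width: 27.6
finger_force: 0.0
```

Request:
servo_tool([
  [0, -0.01, 0],
  [0, 0, 0],
  [0, 0, 0],
  [0, 0, 0],
  [0, 0, 0],
  [0, 0, 0],
  [0, 0, 0],
  [0, 0, 0],
], spin=[0, 0, 0, 0, 0, 0, 0, 0])

```text
time: 9.2
tool_pos: [456.2, -11.1, 110.9]
tcp_rot: [3.139, 0.0, 1.732]
contact_force: [5.1, 1.9, -2.3]
grip_width: 28.0
finger_force: 2.6
```

Request:
servo_tool([
  [0, -0.01, 0],
  [0, 0, 0],
  [0, 0, 0],
  [0, 0, 0],
  [0, 0, 0],
  [0, 0, 0],
  [0, 0, 0],
  [0, 0, 0],
], spin=[0, 0, 0, 0, 0, 0, 0, 0])

```text
time: 10.2
tool_pos: [456.0, -11.2, 111.1]
tcp_rot: [3.135, 0.001, 1.731]
contact_force: [11.0, 4.1, -7.8]
grip_width: 27.5
finger_force: 5.7
```

Request:
servo_tool([
  [0, 0.01, 0],
  [0, 0, 0],
  [0, 0, 0],
  [0, 0, -0.1],
  [0, 0, -0.2],
  [0, 0, -0.2],
  [0, 0, 0],
  [0, 0, 0],
], spin=[0, 0, 0, 0, 0, 0, 0.11, 0.11], hand=-0.13)

```text
time: 11.2
tool_pos: [455.0, -11.2, 211.3]
tcp_rot: [3.141, 0.0, 1.381]
contact_force: [-0.3, 0.1, -0.8]
grip_width: 39.7
finger_force: 0.0
```

Request:
servo_tool([
  [0, 0, 0],
  [0, 0, 0],
  [0, 0, 0],
  [0, 0, 0],
  [0, 0, 0],
  [0, 0, 0],
  [0, 0, 0],
  [0, 0, 0],
], spin=[0.11, 0.11, 0.11, 0.11, 0.11, 0.11, 0.1, 0])

```text
time: 12.2
tool_pos: [454.9, -11.2, 210.6]
tcp_rot: [-3.141, 0.0, 0.194]
contact_force: [0.2, 0.6, 0.2]
grip_width: 39.9
finger_force: 0.0
```

```bash
python3 go.py 521.4 185.4 100 11.7
```

```text
t 12.2 pos [454.9 -11.2 210.6] yaw 11.1 spin -0.007 then shift [ 0.525 -0.895  0.553] w 39.9 q6 1.18
```

Request:
servo_tool([
  [0.105, -0.179, 0],
  [0.105, -0.179, 0.05],
  [0.105, -0.179, 0.1],
  [0.105, -0.179, 0.2],
  [0.105, -0.179, 0.2],
  [0, 0, 0],
  [0, 0, 0],
  [0, 0, 0],
], spin=[-0.007, 0, 0, 0, 0, 0, 0, 0])

```text
time: 13.2
tool_pos: [522.9, 184.4, 102.3]
tcp_rot: [3.141, -0.003, 0.203]
contact_force: [-0.1, -0.1, 0.8]
grip_width: 40.0
finger_force: 0.0
```

```bash
python3 - <<'E'
from h import *
import pickle
out=[]
for n,(a,b,c,d) in {'scene':(105,205,270,370),'top':(150,250,310,430)}.items():
    C=cap(n); pickle.dump(C,open(n+'1.pkl','wb'))
    im=C['frame'][a:b,c:d]
    out.append(cv2.resize(im,(480 if n=='top' else 400,400),interpolation=cv2.INTER_CUBIC))
out[0]=cv2.copyMakeBorder(out[0],0,0,0,0,0)
cv2.imwrite('pics/c1.png',np.hstack(out)[:, :880] if 0 else cv2.resize(np.hstack(out),(792,360),interpolation=cv2.INTER_AREA))
E
python3 go.py 521.4 185.4 2.5 11.7
```

```text
t 13.3 pos [522.9 184.5 102.2] yaw 11.6 spin -0.001 then shift [-0.006 -0.006  0.498] w 40.2 q6 1.57
```

View pics/c1.png

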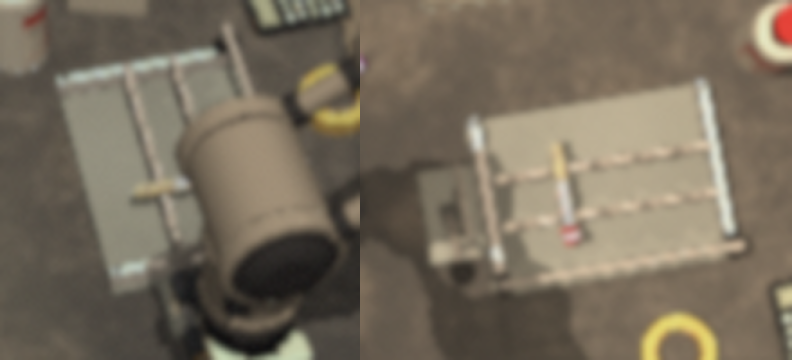

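Run:
```python
from h import *
import pickle
np.set_printoptions(precision=1,suppress=True)
T=pickle.load(open('top1.pkl','rb'))
f=lambda u,v:((u-360+.5)/3.6-.5+310,(v+.5)/3.6-.5+150)
P={k:onz(T,f(*p),z) for k,p,z in [('fl',(498,181),44),('fr',(715,145),44),('nl',(507,228),44),('nr',(722,190),44),('Ec',(571,245),45),('Eb',(557,141),45),('kl',(505,281),63),('kr',(745,245),63),('b1',(483,128),12),('b2',(703,82),12),('b3',(731,236),12),('b4',(503,275),12)]}
for k in P: print(k,P[k])
an=lambda a,b:np.degrees(np.arctan2(*(P[a]-P[b])[1::-1]))-90
print(an('fl','fr'),an('nl','nr'),an('kl','kr'), np.mean([P[k] for k in('fl','fr','nl','nr')],0))
a=np.radians(9.3);R=np.array([[np.cos(a),np.sin(a)],[-np.sin(a),np.cos(a)]])
c=np.array([546,-164.5])
for k in P: print(k,R@(P[k][:2]-c))
```

```text
fl [555.5 -52.2  44. ]
fr [ 592.2 -279.3   44. ]
nl [506.5 -61.   44. ]
nr [ 545.1 -285.6   44. ]
Ec [ 488.5 -127.2   45. ]
Eb [ 597.1 -114.2   45. ]
kl [451.3 -57.   63. ]
kr [ 487. -304.   63.]
b1 [614.7 -39.   12. ]
b2 [ 663.1 -274.6   12. ]
b3 [ 498.4 -300.8   12. ]
b4 [458.3 -58.7  12. ]
9.172811864912248 9.742926561992888 8.221004831012081 [ 549.8 -169.5   44. ]
fl [ 27.6 109.3]
fr [  27.1 -120.8]
nl [-22.3 108.5]
nr [ -20.5 -119.4]
Ec [-50.7  46.1]
Eb [58.5 41.4]
kl [-76.1 121.4]
kr [ -80.8 -128.1]
b1 [ 88.  112.7]
b2 [  97.7 -127.6]
b3 [ -69.  -126.8]
b4 [-69.4 118.6]
```

Request:
servo_tool([
  [-0.006, -0.006, 0.1],
  [0, 0, 0.15],
  [0, 0, 0.12],
  [0, 0, 0.08],
  [0, 0, 0.03],
  [0, 0, 0.015],
  [0, 0, 0],
  [0, 0, 0],
], spin=[0, 0, 0, 0, 0, 0, 0, 0])

```text
time: 14.3
tool_pos: [521.3, 186.3, 2.3]
tcp_rot: [-3.142, -0.001, 0.204]
contact_force: [0.5, 0.3, 0.2]
grip_width: 40.1
finger_force: 0.0
```

Request:
servo_tool([
  [0, 0, 0],
  [0, 0, 0],
  [0, 0, 0],
  [0, 0, 0],
  [0, 0, 0],
  [0, 0, -0.1],
  [0, 0, -0.2],
  [0, 0, -0.2],
], spin=[0, 0, 0, 0, 0, 0, 0, 0], hand=-1)

```text
time: 15.3
tool_pos: [520.5, 186.1, 102.5]
tcp_rot: [-3.142, 0.001, 0.204]
contact_force: [0.9, 0.4, 0.1]
grip_width: 12.1
finger_force: 30.0
```

```bash
python3 go.py 543.6 -75.7 110 9.3
```

```text
t 15.3 pos [520.5 186.1 102.5] yaw 11.7 spin 0.026 then shift [-0.098  1.31  -0.037] w 12.1 q6 1.57
```

Request:
servo_tool([
  [0, 0, -0.17],
  [0, 0.05, -0.17],
  [-0.016, 0.21, 0],
  [-0.016, 0.21, 0],
  [-0.016, 0.21, 0],
  [-0.016, 0.21, 0],
  [-0.016, 0.21, 0],
  [-0.018, 0.21, 0],
], spin=[0.026, 0, 0, 0, 0, 0, 0, 0])

```text
time: 16.3
tool_pos: [543.8, -76.9, 169.6]
tcp_rot: [-3.141, 0.0, 0.163]
contact_force: [0.4, -0.2, -0.3]
grip_width: 11.8
finger_force: 30.0
```

Request:
servo_tool([
  [0, 0, 0],
  [0, 0, 0.1],
  [0, 0, 0.1],
  [0, 0, 0.1],
  [0, 0, 0],
  [0, 0, 0],
  [0, 0, 0],
  [0, 0, 0],
], spin=[0, 0, 0, 0, 0, 0, 0, 0])

```text
time: 17.3
tool_pos: [544.3, -75.5, 110.4]
tcp_rot: [3.141, -0.001, 0.163]
contact_force: [-0.7, -0.1, -0.1]
grip_width: 12.0
finger_force: 30.0
```

```bash
python3 go.py 543.6 -75.7 44 9.3;  python3 - <<'E'
from h import *
import pickle
C=cap('scene')
im=C['frame'][110:210,270:390]
cv2.imwrite('pics/p1.png',cv2.resize(im,(600,500),interpolation=cv2.INTER_CUBIC))
E
```

```text
t 17.3 pos [544.3 -75.5 110.4] yaw 9.3 spin 0.000 then shift [-0.003  0.     0.332] w 12.0 q6 1.13
```

View pics/p1.png

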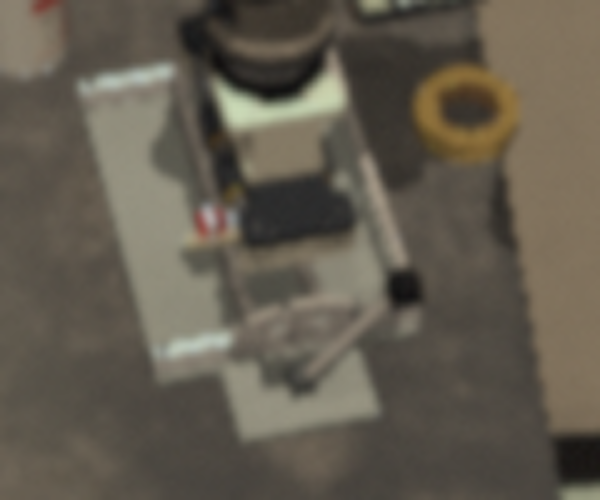

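The lever stands at load (knob 405,285). The tube hangs with its cap to the far side at (215,222), above the lever-side saddle.

Request:
servo_tool([
  [-0.003, 0, 0.07],
  [0, 0, 0.07],
  [0, 0, 0.07],
  [0, 0, 0.05],
  [0, 0, 0.02],
  [0, 0, 0.02],
  [0, 0, 0],
  [0, 0, 0],
], spin=[0, 0, 0, 0, 0, 0, 0, 0])

```text
time: 18.35
tool_pos: [543.6, -75.7, 50.1]
tcp_rot: [3.141, -0.001, 0.163]
contact_force: [-0.2, 0.0, -0.8]
grip_width: 12.0
finger_force: 30.0
```

Request:
servo_tool([
  [0, 0, 0.01],
  [0, 0, 0.01],
  [0, 0, 0.005],
  [0, 0, 0],
  [0, 0, 0],
  [0, 0, 0],
  [0, 0, 0],
  [0, 0, 0],
], spin=[0, 0, 0, 0, 0, 0, 0, 0])

```text
time: 19.35
tool_pos: [543.4, -75.6, 44.7]
tcp_rot: [-3.142, -0.0, 0.163]
contact_force: [-0.3, 0.6, -0.3]
grip_width: 11.8
finger_force: 30.0
```

Request:
servo_tool([
  [0, 0, 0.005],
  [0, 0, 0.005],
  [0, 0, 0.004],
  [0, 0, 0],
  [0, 0, 0],
  [0, 0, 0],
  [0, 0, 0],
  [0, 0, 0],
], spin=[0, 0, 0, 0, 0, 0, 0, 0])

```text
time: 20.35
tool_pos: [543.4, -75.6, 42.0]
tcp_rot: [-3.141, -0.0, 0.163]
contact_force: [-0.8, 1.7, 2.9]
grip_width: 12.2
finger_force: 30.0
```

Request:
servo_tool([
  [0, 0, 0],
  [0, 0, 0],
  [0, 0, 0],
  [0, 0, 0],
  [0, 0, -0.05],
  [0, 0, -0.15],
  [0, 0, -0.2],
  [0, 0, -0.2],
], spin=[0, 0, 0, 0, 0, 0, 0, 0], hand=-0.43)

```text
time: 21.35
tool_pos: [543.3, -75.6, 163.8]
tcp_rot: [3.141, -0.0, 0.163]
contact_force: [0.1, -0.3, -0.1]
grip_width: 26.3
finger_force: 0.0
```

```bash
python3 go.py 508 284.2 100 -45
```

```text
t 21.4 pos [543.3 -75.6 163.8] yaw 9.3 spin 0.604 then shift [-1.397 -1.147  0.319] w 26.3 q6 1.13
```

Request:
servo_tool([
  [0, 0, -0.05],
  [0, 0, 0],
  [0, 0, 0],
  [0, 0, 0],
  [0, 0, 0],
  [0, 0, 0],
  [-0.14, -0.115, 0],
  [-0.18, -0.147, 0],
], spin=[0.101, 0.101, 0.101, 0.101, 0.1, 0.1, 0, 0], hand=-0.13)

```text
time: 22.35
tool_pos: [535.3, 6.8, 172.6]
tcp_rot: [-3.141, -0.001, -0.788]
contact_force: [0.4, 1.1, 0.2]
grip_width: 39.8
finger_force: 0.0
```

Request:
servo_tool([
  [-0.18, -0.147, 0],
  [-0.18, -0.147, 0],
  [-0.18, -0.147, 0],
  [-0.18, -0.147, 0.1],
  [-0.18, -0.147, 0.1],
  [-0.177, -0.15, 0.17],
  [0, 0, 0],
  [0, 0, 0],
], spin=[0, 0, 0, 0, 0, 0, 0, 0])

```text
time: 23.35
tool_pos: [508.6, 284.1, 98.7]
tcp_rot: [-3.141, -0.001, -0.786]
contact_force: [0.1, -0.1, -0.5]
grip_width: 39.9
finger_force: 0.0
```

```bash
python3 go.py 508 284.2 2.5 -45;  python3 - <<'E'
from h import *
import pickle
for n in('scene','top'):
    C=cap(n); pickle.dump(C,open(n+'2.pkl','wb'))
    globals()[n]=C['frame']
a=cv2.resize(scene[110:210,270:390],(360,300),interpolation=cv2.INTER_CUBIC)
b=cv2.resize(scene[205:305,265:385],(360,300),interpolation=cv2.INTER_CUBIC)
t=cv2.resize(top[150:250,310:430],(360,300),interpolation=cv2.INTER_CUBIC)
d=cv2.resize(top[150:250,220:340],(360,300),interpolation=cv2.INTER_CUBIC)
cv2.imwrite('pics/p2.png',np.vstack([np.hstack([a,b]),np.hstack([t,d])]))
E
```

```text
t 23.4 pos [508.6 284.1  98.7] yaw -45.0 spin -0.000 then shift [-0.002  0.002  0.481] w 39.9 q6 2.73
```

View pics/p2.png

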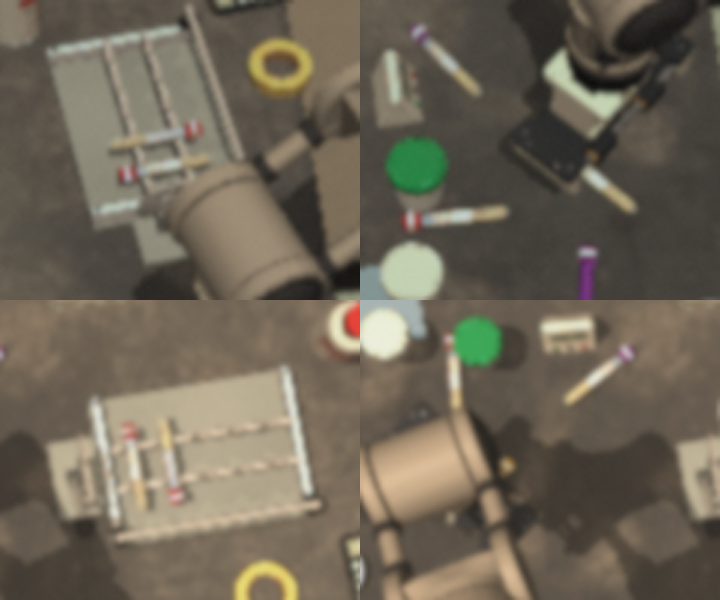

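Tube B lies in the lever-side saddle (129,424 to 143,506, lower left), cap to the far side and parallel to E. A and D are unmoved, and the gripper is over C.

Request:
servo_tool([
  [0, 0, 0.1],
  [0, 0, 0.15],
  [0, 0, 0.12],
  [0, 0, 0.07],
  [0, 0, 0.03],
  [0, 0, 0.011],
  [0, 0, 0],
  [0, 0, 0],
], spin=[0, 0, 0, 0, 0, 0, 0, 0])

```text
time: 24.45
tool_pos: [508.7, 284.4, 2.4]
tcp_rot: [-3.14, -0.0, -0.786]
contact_force: [-0.6, -0.3, -0.9]
grip_width: 39.9
finger_force: 0.0
```

Request:
servo_tool([
  [0, 0, 0],
  [0, 0, 0],
  [0, 0, 0],
  [0, 0, 0],
  [0, 0, 0],
  [0, 0, -0.15],
  [0, 0, -0.25],
  [0, 0, -0.25],
], spin=[0, 0, 0, 0, 0, 0, 0, 0], hand=-1)

```text
time: 25.45
tool_pos: [507.9, 284.0, 132.8]
tcp_rot: [3.141, 0.0, -0.786]
contact_force: [0.7, -0.0, -0.5]
grip_width: 12.2
finger_force: 30.0
```

```bash
python3 go.py 555.1 -206.8 110 9.3
```

```text
t 25.4 pos [507.9 284.  132.8] yaw -45.0 spin -0.604 then shift [-0.164  2.46   0.114] w 12.2 q6 2.74
```

Request:
servo_tool([
  [0, 0, -0.1],
  [0, 0, -0.1],
  [0, 0, 0],
  [0, 0, 0],
  [0, 0, 0],
  [0, 0, 0],
  [-0.015, 0.18, 0],
  [-0.015, 0.22, 0],
], spin=[-0.101, -0.101, -0.101, -0.101, -0.1, -0.1, 0, 0])

```text
time: 26.45
tool_pos: [515.0, 204.0, 171.5]
tcp_rot: [-3.142, 0.0, 0.165]
contact_force: [0.7, -0.2, -0.4]
grip_width: 12.0
finger_force: 30.0
```

Request:
servo_tool([
  [-0.015, 0.23, 0],
  [-0.015, 0.23, 0],
  [-0.015, 0.23, 0],
  [-0.015, 0.23, 0],
  [-0.015, 0.23, 0],
  [-0.015, 0.23, 0],
  [-0.015, 0.23, 0],
  [-0.015, 0.23, 0],
], spin=[0, 0, 0, 0, 0, 0, 0, 0])

```text
time: 27.45
tool_pos: [551.1, -164.3, 171.7]
tcp_rot: [-3.141, -0.0, 0.163]
contact_force: [0.2, 0.7, -0.8]
grip_width: 11.9
finger_force: 30.0
```

```bash
python3 go.py 554.9 -206.1 45 9.3
```

```text
t 27.4 pos [ 551.1 -164.3  171.7] yaw 9.3 spin 0.000 then shift [-0.015  0.209  0.633] w 11.9 q6 0.99
```

Request:
servo_tool([
  [-0.015, 0.209, 0],
  [0, 0, 0.1],
  [0, 0, 0.15],
  [0, 0, 0.15],
  [0, 0, 0.12],
  [0, 0, 0.06],
  [0, 0, 0.02],
  [0, 0, 0],
], spin=[0, 0, 0, 0, 0, 0, 0, 0])

```text
time: 28.45
tool_pos: [555.4, -204.7, 52.2]
tcp_rot: [3.141, -0.001, 0.163]
contact_force: [-1.3, 0.0, 0.3]
grip_width: 12.0
finger_force: 30.0
```

```bash
python3 go.py 554.9 -206.1 42 9.3
```

```text
t 28.4 pos [ 555.4 -204.7   52.2] yaw 9.3 spin 0.000 then shift [-0.003  0.007  0.051] w 12.0 q6 0.93
```

Request:
servo_tool([
  [-0.003, 0.006, 0.015],
  [0, 0, 0.02],
  [0, 0, 0.01],
  [0, 0, 0.005],
  [0, 0, 0],
  [0, 0, 0],
  [0, 0, 0],
  [0, 0, 0],
], spin=[0, 0, 0, 0, 0, 0, 0, 0])

```text
time: 29.45
tool_pos: [554.7, -205.8, 41.8]
tcp_rot: [-3.142, -0.0, 0.163]
contact_force: [-0.3, 0.1, -0.0]
grip_width: 12.0
finger_force: 30.0
```

Request:
servo_tool([
  [0, 0, 0],
  [0, 0, 0],
  [0, 0, 0],
  [0, 0, 0],
  [0, 0, -0.05],
  [0, 0, -0.1],
  [0, 0, -0.2],
  [0, 0, 0],
], spin=[0, 0, 0, 0, 0, 0, 0, 0], hand=-0.4)

```text
time: 30.45
tool_pos: [556.7, -206.8, 115.7]
tcp_rot: [3.137, -0.006, 0.163]
contact_force: [0.6, 0.4, -0.3]
grip_width: 27.8
finger_force: 0.0
```

```bash
python3 go.py 541.5 -120.5 38 9.3
```

```text
t 30.4 pos [ 556.7 -206.8  115.7] yaw 9.3 spin 0.000 then shift [-0.005 -0.438  0.389] w 27.8 q6 0.92
```

Request:
servo_tool([
  [0, -0.15, 0],
  [0.002, -0.15, 0],
  [0, -0.133, 0],
  [0, 0, 0.1],
  [0, 0, 0.15],
  [0, 0, 0.07],
  [0, 0, 0.02],
  [0, 0, 0],
], spin=[0, 0, 0, 0, 0, 0, 0, 0])

```text
time: 31.45
tool_pos: [541.3, -120.4, 44.1]
tcp_rot: [3.141, -0.001, 0.163]
contact_force: [-0.2, -0.0, 0.4]
grip_width: 27.8
finger_force: 0.0
```

```bash
python3 go.py 541.5 -120.5 38 9.3
```

```text
t 31.4 pos [ 541.3 -120.4   44.1] yaw 9.3 spin 0.000 then shift [0.001 0.    0.03 ] w 27.8 q6 1.05
```

Request:
servo_tool([
  [0, 0, 0.02],
  [0, 0, 0.01],
  [0, 0, 0],
  [0, 0, 0],
  [0, 0, 0],
  [0, 0, 0],
  [0, 0, 0],
  [0, 0, 0],
], spin=[0, 0, 0, 0, 0, 0, 0, 0])

```text
time: 32.45
tool_pos: [541.0, -120.2, 37.7]
tcp_rot: [-3.142, -0.0, 0.163]
contact_force: [-0.0, 0.4, -0.3]
grip_width: 27.3
finger_force: 0.0
```

Request:
servo_tool([
  [0, 0, 0],
  [0, 0, 0],
  [0, 0, 0],
  [0, 0, 0],
  [0, 0, -0.05],
  [0, 0, -0.1],
  [0, 0, -0.15],
  [0, 0, -0.1],
], spin=[0, 0, 0, 0, 0, 0, 0, 0], hand=-1)

```text
time: 33.45
tool_pos: [541.5, -120.8, 119.6]
tcp_rot: [3.14, -0.002, 0.163]
contact_force: [0.0, -0.6, 0.2]
grip_width: 12.0
finger_force: 30.0
```

Request:
servo_tool([
  [0, 0, 0],
  [0, 0, 0],
  [0, 0, 0],
  [0, 0, 0],
  [0, 0, 0],
  [0, 0, 0],
  [0, 0, 0],
  [0, 0, 0],
], spin=[-0.1, -0.11, -0.11, -0.11, -0.11, -0.11, -0.11, -0.11])

```text
time: 34.45
tool_pos: [541.1, -120.6, 118.3]
tcp_rot: [3.141, 0.0, 1.535]
contact_force: [0.8, -0.3, -0.6]
grip_width: 11.8
finger_force: 30.0
```

Request:
servo_tool([
  [0, 0, 0],
  [0, 0, 0],
  [0, 0, 0],
  [0, 0, 0],
  [0, 0, 0],
  [0, 0, 0],
  [0, 0, 0],
  [0, 0, 0],
], spin=[-0.11, -0.11, -0.11, -0.11, -0.11, -0.11, -0.11, -0.11])

```text
time: 35.45
tool_pos: [541.1, -120.6, 118.2]
tcp_rot: [-3.141, 0.001, 2.917]
contact_force: [-0.1, 0.5, -0.1]
grip_width: 11.6
finger_force: 30.0
```

```bash
python3 go.py 541.5 -120.5 38 189.3
```

```text
t 35.5 pos [ 541.1 -120.6  118.2] yaw 167.1 spin -0.246 then shift [-0.002  0.     0.401] w 11.6 q6 -1.70
```

Request:
servo_tool([
  [0, 0, 0],
  [0, 0, 0],
  [0, 0, 0],
  [0, 0, 0],
  [0, 0, 0.1],
  [0, 0, 0.12],
  [0, 0, 0.08],
  [0, 0, 0],
], spin=[-0.1, -0.1, -0.048, 0, 0, 0, 0, 0])

```text
time: 36.45
tool_pos: [540.4, -120.1, 56.8]
tcp_rot: [3.14, -0.002, -2.983]
contact_force: [-0.3, 0.4, 0.6]
grip_width: 12.0
finger_force: 30.0
```

Request:
servo_tool([
  [0, 0, 0.03],
  [0, 0, 0.03],
  [0, 0, 0.02],
  [0, 0, 0.01],
  [0, 0, 0.006],
  [0, 0, 0],
  [0, 0, 0],
  [0, 0, 0],
], spin=[0, 0, 0, 0, 0, 0, 0, 0])

```text
time: 37.45
tool_pos: [541.0, -119.7, 39.3]
tcp_rot: [3.141, 0.0, -2.982]
contact_force: [-2.9, 2.8, 6.2]
grip_width: 12.0
finger_force: 30.0
```

```bash
python3 go.py 541.5 -120.5 38 189.3
```

```text
t 37.5 pos [ 541.  -119.7   39.3] yaw -170.9 spin -0.002 then shift [-0.002 -0.005  0.007] w 12.0 q6 -2.09
```

Request:
servo_tool([
  [0, 0, 0],
  [0, 0, 0],
  [0, 0, 0],
  [0, 0, 0],
  [0, 0, -0.05],
  [0, 0, -0.15],
  [0, 0, -0.25],
  [0, 0, -0.25],
], spin=[0, 0, 0, 0, 0, 0, 0, 0], hand=-0.4)

```text
time: 38.45
tool_pos: [540.8, -120.2, 180.6]
tcp_rot: [-3.142, 0.0, -2.982]
contact_force: [0.8, -0.2, 0.1]
grip_width: 27.6
finger_force: 0.0
```

```bash
python3 go.py 614.6 316.4 100 184.1
```

```text
t 38.5 pos [ 540.8 -120.2  180.6] yaw -170.9 spin 0.056 then shift [-0.524  2.151  0.403] w 27.6 q6 -2.09
```

Request:
servo_tool([
  [0, 0, 0],
  [-0.052, 0.215, 0],
  [-0.052, 0.215, 0],
  [-0.052, 0.215, 0],
  [-0.052, 0.215, 0],
  [-0.052, 0.215, 0],
  [-0.052, 0.215, 0],
  [-0.052, 0.215, 0],
], spin=[0.056, 0, 0, 0, 0, 0, 0, 0], hand=-0.13)

```text
time: 39.45
tool_pos: [592.2, 186.6, 179.4]
tcp_rot: [3.142, 0.001, -3.07]
contact_force: [1.1, 0.7, 0.3]
grip_width: 39.8
finger_force: 0.0
```

Request:
servo_tool([
  [-0.052, 0.215, 0],
  [-0.052, 0.215, 0.1],
  [-0.052, 0.215, 0.15],
  [0, 0, 0.15],
  [0, 0, 0],
  [0, 0, 0],
  [0, 0, 0],
  [0, 0, 0],
], spin=[0, 0, 0, 0, 0, 0, 0, 0])

```text
time: 40.45
tool_pos: [614.6, 315.8, 100.1]
tcp_rot: [3.141, 0.002, -3.071]
contact_force: [0.7, -0.2, 0.0]
grip_width: 39.7
finger_force: 0.0
```

```bash
python3 go.py 614.6 316.4 2.5 184.1
python3 - <<'E'
from h import *
import pickle
for n in('scene','top'):
    C=cap(n); pickle.dump(C,open(n+'3.pkl','wb'))
    globals()[n]=C['frame']
a=cv2.resize(scene[110:210,270:390],(360,300),interpolation=cv2.INTER_CUBIC)
b=cv2.resize(scene[205:305,265:385],(360,300),interpolation=cv2.INTER_CUBIC)
t=cv2.resize(top[150:250,310:430],(360,300),interpolation=cv2.INTER_CUBIC)
d=cv2.resize(top[150:250,220:340],(360,300),interpolation=cv2.INTER_CUBIC)
cv2.imwrite('pics/p3.png',np.vstack([np.hstack([a,b]),np.hstack([t,d])]))
E
```

```text
t 40.5 pos [614.6 315.8 100.1] yaw -175.9 spin -0.000 then shift [-0.     0.003  0.488] w 39.7 q6 -1.28
```

View pics/p3.png

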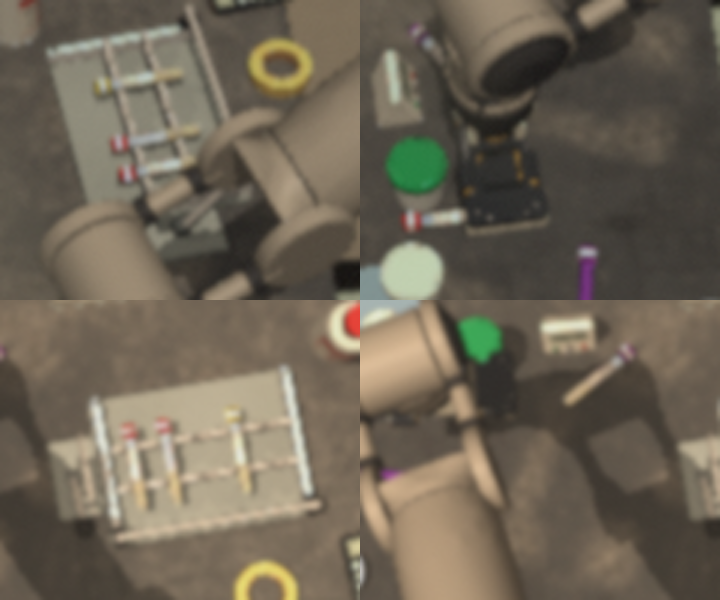

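Three tubes (caps at (128,430), (163,426) and (233,413) lower left) lie in saddles with caps to the far side. The gripper is over D, with its body clear of the green cup.

Request:
servo_tool([
  [0, 0.002, 0.1],
  [0, 0, 0.15],
  [0, 0, 0.12],
  [0, 0, 0.07],
  [0, 0, 0.03],
  [0, 0, 0.017],
  [0, 0, 0],
  [0, 0, 0],
], spin=[0, 0, 0, 0, 0, 0, 0, 0])

```text
time: 41.55
tool_pos: [614.4, 316.6, 2.0]
tcp_rot: [3.141, 0.001, -3.07]
contact_force: [0.3, 0.4, -0.3]
grip_width: 39.7
finger_force: 0.0
```

Request:
servo_tool([
  [0, 0, 0],
  [0, 0, 0],
  [0, 0, 0],
  [0, 0, 0],
  [0, 0, 0],
  [0, 0, -0.15],
  [0, 0, -0.25],
  [0, 0, -0.25],
], spin=[0, 0, 0, 0, 0, 0, 0, 0], hand=-1)

```text
time: 42.55
tool_pos: [613.7, 316.4, 132.2]
tcp_rot: [-3.141, -0.001, -3.07]
contact_force: [0.0, -0.8, 0.2]
grip_width: 11.9
finger_force: 29.9
```

```bash
python3 - <<'E'
import numpy as np
a=np.radians(9.3);c=np.array([548,-164.2])
for x,y in[(-40,-87),(-40,1)]: print(c+[x*np.cos(a)-y*np.sin(a),x*np.sin(a)+y*np.cos(a)])
E
python3 go.py 522.6 -256.5 110 189.3
```

```text
[ 522.58530378 -256.52060017]
[ 508.36416752 -169.67729713]
t 42.5 pos [613.7 316.4 132.2] yaw -175.9 spin -0.058 then shift [ 0.912 -2.753  0.111] w 11.9 q6 -1.28
```

Request:
servo_tool([
  [0, 0, -0.1],
  [0.05, -0.15, -0.1],
  [0.076, -0.23, 0],
  [0.076, -0.23, 0],
  [0.076, -0.23, 0],
  [0.076, -0.23, 0],
  [0.076, -0.23, 0],
  [0.076, -0.23, 0],
], spin=[-0.058, 0, 0, 0, 0, 0, 0, 0])

```text
time: 43.55
tool_pos: [563.2, -3.4, 171.3]
tcp_rot: [-3.142, 0.0, -2.979]
contact_force: [0.8, -0.2, 0.1]
grip_width: 12.3
finger_force: 29.9
```

Request:
servo_tool([
  [0.076, -0.23, 0],
  [0.076, -0.23, 0],
  [0.076, -0.23, 0],
  [0.076, -0.23, 0],
  [0.076, -0.23, 0],
  [0, 0, 0],
  [0, 0, 0],
  [0, 0, 0],
], spin=[0, 0, 0, 0, 0, 0, 0, 0])

```text
time: 44.55
tool_pos: [526.1, -239.9, 171.1]
tcp_rot: [3.141, 0.0, -2.977]
contact_force: [-0.5, -1.0, 0.0]
grip_width: 12.4
finger_force: 29.9
```

```bash
python3 go.py 522.6 -256.5 50 189.3
```

```text
t 44.5 pos [ 526.1 -239.9  171.1] yaw -170.6 spin 0.001 then shift [ 0.031 -0.079  0.606] w 12.4 q6 -2.30
```

Request:
servo_tool([
  [0.031, -0.079, 0],
  [0, 0, 0.1],
  [0, 0, 0.15],
  [0, 0, 0.15],
  [0, 0, 0.12],
  [0, 0, 0.06],
  [0, 0, 0.02],
  [0, 0, 0],
], spin=[0, 0, 0, 0, 0, 0, 0, 0])

```text
time: 45.55
tool_pos: [522.7, -258.0, 51.6]
tcp_rot: [-3.141, 0.001, -2.979]
contact_force: [0.5, 0.0, -0.1]
grip_width: 11.6
finger_force: 29.9
```

Request:
servo_tool([
  [0, 0, 0.01],
  [0, 0, 0.01],
  [0, 0, 0.01],
  [0, 0, 0.006],
  [0, 0, 0],
  [0, 0, 0],
  [0, 0, 0],
  [0, 0, 0],
], spin=[0, 0, 0, 0, 0, 0, 0, 0])

```text
time: 46.55
tool_pos: [522.4, -257.7, 43.9]
tcp_rot: [3.142, 0.0, -2.979]
contact_force: [0.1, 0.4, -0.8]
grip_width: 12.0
finger_force: 29.9
```

```bash
python3 go.py 522.6 -256.5 42 189.3
python3 - <<'E'
from h import *
for n in('scene','top'): globals()[n]=cap(n)['frame']
a=cv2.resize(scene[100:200,270:370],(400,400),interpolation=cv2.INTER_CUBIC)
t=cv2.resize(top[150:250,330:430],(400,400),interpolation=cv2.INTER_CUBIC)
cv2.imwrite('pics/p4.png',np.hstack([a,t]))
E
```

```text
t 46.5 pos [ 522.4 -257.7   43.9] yaw -170.7 spin 0.000 then shift [-0.002  0.006  0.01 ] w 12.0 q6 -2.32
```

View pics/p4.png

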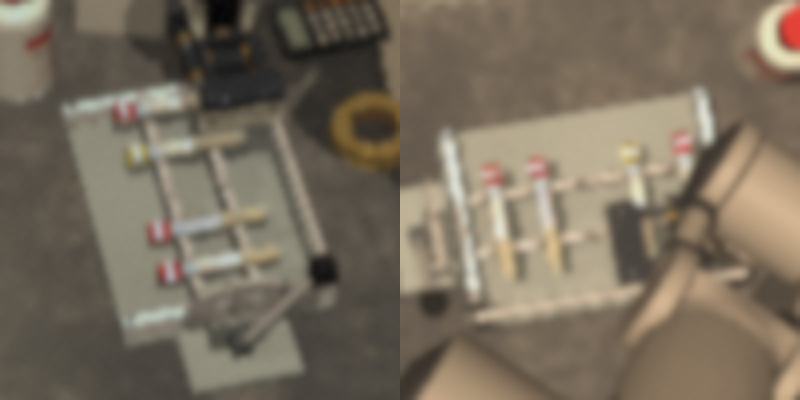

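D's red cap at (123,111) lines up with the other caps, directly over saddle 0.

Request:
servo_tool([
  [0, 0.004, 0.005],
  [0, 0, 0.006],
  [0, 0, 0],
  [0, 0, 0],
  [0, 0, 0],
  [0, 0, 0],
  [0, 0, 0],
  [0, 0, 0],
], spin=[0, 0, 0, 0, 0, 0, 0, 0])

```text
time: 47.65
tool_pos: [522.2, -256.9, 41.7]
tcp_rot: [3.141, 0.0, -2.979]
contact_force: [-0.7, 0.7, 0.6]
grip_width: 11.8
finger_force: 29.9
```

Request:
servo_tool([
  [0, 0, 0],
  [0, 0, 0],
  [0, 0, 0],
  [0, 0, 0],
  [0, 0, -0.05],
  [0, 0, -0.15],
  [0, 0, -0.25],
  [0, 0, -0.2],
], spin=[0, 0, 0, 0, 0, 0, 0, 0], hand=-0.4)

```text
time: 48.65
tool_pos: [522.5, -257.1, 174.4]
tcp_rot: [-3.14, 0.002, -2.979]
contact_force: [0.3, 0.4, -0.6]
grip_width: 27.7
finger_force: 0.0
```

Run:
```python
import numpy as np,h
from go import go
c=np.array([687.7,92.5]);b=np.array([622.4,174.4]); u=(c-b)/np.linalg.norm(c-b); m=(b+c)/2
p=m-40*u; print(p,np.degrees(np.arctan2(u[1],u[0])))
go(p[0],p[1],100,np.degrees(np.arctan2(u[1],u[0]))+180)
```

```text
[630.11345905 164.72569225] -51.434161182252225
t 48.6 pos [ 522.5 -257.1  174.4] yaw -170.7 spin 0.675 then shift [1.314 1.736 0.372] w 27.7 q6 -2.32
```

Request:
servo_tool([
  [0, 0, 0],
  [0, 0, 0],
  [0, 0, 0],
  [0, 0, 0],
  [0, 0, 0],
  [0, 0, 0],
  [0, 0, 0],
  [0.1, 0.13, 0],
], spin=[0.1, 0.1, 0.1, 0.1, 0.1, 0.1, 0.075, 0], hand=-0.13)

```text
time: 49.65
tool_pos: [529.9, -226.4, 172.4]
tcp_rot: [3.142, 0.001, 2.24]
contact_force: [0.2, -0.0, 0.5]
grip_width: 39.5
finger_force: 0.0
```

Request:
servo_tool([
  [0.14, 0.185, 0],
  [0.14, 0.185, 0],
  [0.14, 0.185, 0],
  [0.14, 0.185, 0],
  [0.14, 0.185, 0],
  [0.14, 0.185, 0],
  [0.14, 0.185, 0],
  [0.14, 0.185, 0],
], spin=[0, 0, 0, 0, 0, 0, 0, 0])

```text
time: 50.65
tool_pos: [622.1, 136.1, 172.7]
tcp_rot: [3.141, 0.001, 2.244]
contact_force: [1.0, 0.2, -0.6]
grip_width: 40.2
finger_force: 0.0
```

```bash
python3 go.py 630.1 164.7 100 128.6
python3 - <<'E'
from h import *
for n in('scene','top'): globals()[n]=cap(n)['frame']
a=cv2.resize(scene[100:250,260:380],(320,400),interpolation=cv2.INTER_CUBIC)
t=cv2.resize(top[150:250,310:430],(480,400),interpolation=cv2.INTER_CUBIC)
cv2.imwrite('pics/p5.png',np.hstack([a,t]))
E
```

```text
t 50.6 pos [622.1 136.1 172.7] yaw 128.6 spin -0.000 then shift [0.087 0.12  0.363] w 40.2 q6 -0.58
```

View pics/p5.png

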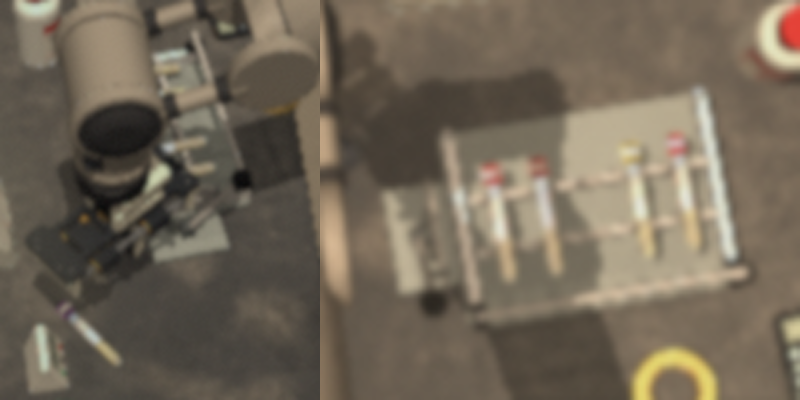

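All four tubes are seated with caps to the far side (caps at (492,175), (540,167), (628,153) and (677,145) right). Tube A still lies at (67,310)-(118,362) left.

Request:
servo_tool([
  [0.089, 0.122, 0.1],
  [0, 0, 0.15],
  [0, 0, 0.2],
  [0, 0, 0.2],
  [0, 0, 0.12],
  [0, 0, 0.05],
  [0, 0, 0.025],
  [0, 0, 0],
], spin=[0, 0, 0, 0, 0, 0, 0, 0])

```text
time: 51.75
tool_pos: [630.3, 163.6, 3.6]
tcp_rot: [3.14, 0.001, 2.244]
contact_force: [-0.0, -0.8, 0.0]
grip_width: 39.8
finger_force: 0.0
```

```bash
python3 go.py 630.1 164.7 2.4 128.6
```

```text
t 51.8 pos [630.3 163.6   3.6] yaw 128.6 spin -0.000 then shift [0.005 0.002 0.006] w 39.8 q6 -0.54
```

Request:
servo_tool([
  [0.004, 0.002, 0.002],
  [0, 0, 0],
  [0, 0, 0],
  [0, 0, 0],
  [0, 0, 0],
  [0, 0, -0.15],
  [0, 0, -0.25],
  [0, 0, -0.25],
], spin=[0, 0, 0, 0, 0, 0, 0, 0], hand=-1)

```text
time: 52.75
tool_pos: [629.3, 164.5, 133.3]
tcp_rot: [-3.141, -0.001, 2.244]
contact_force: [0.2, -0.5, -0.4]
grip_width: 12.0
finger_force: 30.0
```

```bash
python3 go.py 508.4 -169.7 110 189.3
```

```text
t 52.8 pos [629.3 164.5 133.3] yaw 128.6 spin -0.675 then shift [ 0.866 -1.551  0.117] w 12.0 q6 -0.54
```

Request:
servo_tool([
  [0, 0, -0.1],
  [0, 0, -0.1],
  [0, 0, 0],
  [0, 0, 0],
  [0, 0, 0],
  [0, 0, 0],
  [0, 0, 0],
  [0.1, -0.17, 0],
], spin=[-0.1, -0.1, -0.1, -0.1, -0.1, -0.1, -0.075, 0])

```text
time: 53.75
tool_pos: [615.5, 129.2, 171.7]
tcp_rot: [3.141, 0.0, -2.975]
contact_force: [0.4, -1.4, -0.3]
grip_width: 12.2
finger_force: 30.0
```

Request:
servo_tool([
  [0.11, -0.197, 0],
  [0.11, -0.197, 0],
  [0.11, -0.197, 0],
  [0.11, -0.197, 0],
  [0.11, -0.197, 0],
  [0.11, -0.197, 0],
  [0.106, -0.197, 0],
  [0, 0, 0],
], spin=[0, 0, 0, 0, 0, 0, 0, 0])

```text
time: 54.75
tool_pos: [507.9, -171.7, 172.3]
tcp_rot: [-3.141, -0.0, -2.983]
contact_force: [-0.5, -0.2, -0.3]
grip_width: 11.8
finger_force: 30.0
```

```bash
python3 go.py 508.4 -169.7 50 189.3
```

```text
t 54.8 pos [ 507.9 -171.7  172.3] yaw -170.9 spin -0.002 then shift [-0.004  0.01   0.611] w 11.8 q6 -2.20
```

Request:
servo_tool([
  [-0.003, 0.008, 0.1],
  [0, 0, 0.15],
  [0, 0, 0.15],
  [0, 0, 0.12],
  [0, 0, 0.06],
  [0, 0, 0.03],
  [0, 0, 0.01],
  [0, 0, 0],
], spin=[0, 0, 0, 0, 0, 0, 0, 0])

```text
time: 55.75
tool_pos: [509.6, -167.6, 48.9]
tcp_rot: [-3.141, 0.001, -2.979]
contact_force: [0.0, -0.4, -0.8]
grip_width: 11.9
finger_force: 30.0
```

```bash
python3 go.py 508.4 -169.7 42 189.3
python3 - <<'E'
from h import *
for n in('scene','top'): globals()[n]=cap(n)['frame']
a=cv2.resize(scene[100:200,270:370],(400,400),interpolation=cv2.INTER_CUBIC)
t=cv2.resize(top[150:250,330:430],(400,400),interpolation=cv2.INTER_CUBIC)
cv2.imwrite('pics/p6.png',np.hstack([a,t]))
E
```

```text
t 55.8 pos [ 509.6 -167.6   48.9] yaw -170.7 spin 0.000 then shift [ 0.008 -0.009  0.035] w 11.9 q6 -2.19
```

View pics/p6.png

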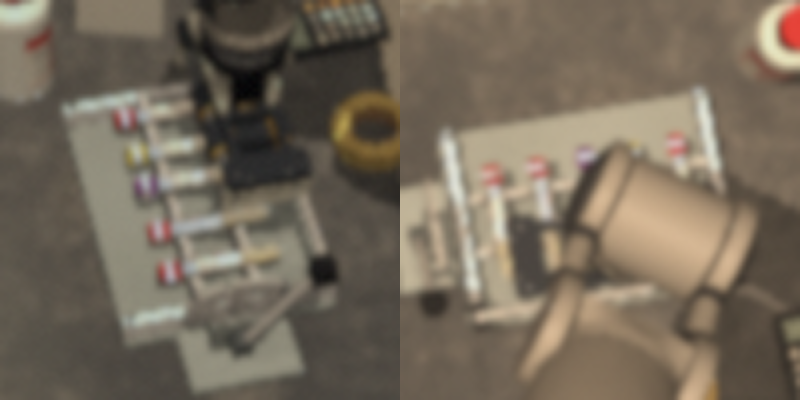

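A's purple cap sits between its neighbours (147,184 left; 585,155 right), which is correct for saddle 2.

Request:
servo_tool([
  [0.006, -0.006, 0.01],
  [0, 0, 0.01],
  [0, 0, 0.01],
  [0, 0, 0.005],
  [0, 0, 0],
  [0, 0, 0],
  [0, 0, 0],
  [0, 0, 0],
], spin=[0, 0, 0, 0, 0, 0, 0, 0])

```text
time: 56.85
tool_pos: [508.2, -168.7, 41.3]
tcp_rot: [3.141, -0.0, -2.979]
contact_force: [-1.1, 2.2, 3.6]
grip_width: 11.7
finger_force: 30.0
```

Request:
servo_tool([
  [0, 0, 0],
  [0, 0, 0],
  [0, 0, 0],
  [0, 0, 0],
  [0, 0, -0.05],
  [0, 0, -0.15],
  [0, 0, -0.25],
  [0, 0, -0.25],
], spin=[0, 0, 0, 0, 0, 0, 0, 0], hand=-0.4)

```text
time: 57.85
tool_pos: [508.0, -168.8, 183.4]
tcp_rot: [-3.142, 0.0, -2.979]
contact_force: [-0.1, -0.6, 0.1]
grip_width: 27.4
finger_force: 0.0
```

```bash
python3 go.py 456 -11 200 99.3
```

```text
t 57.9 pos [ 508.  -168.8  183.4] yaw -170.7 spin 1.000 then shift [ 0.821 -0.129 -0.083] w 27.4 q6 -2.20
```

Request:
servo_tool([
  [0, 0, 0],
  [0, 0, 0],
  [0, 0, 0],
  [0, 0, 0],
  [0, 0, 0],
  [0, 0, 0],
  [0, 0, 0],
  [0, 0, 0],
], spin=[0.1, 0.11, 0.11, 0.11, 0.11, 0.11, 0.11, 0.11], hand=-0.13)

```text
time: 58.85
tool_pos: [508.2, -168.9, 182.0]
tcp_rot: [3.141, 0.0, 1.932]
contact_force: [0.3, 1.0, -0.2]
grip_width: 40.2
finger_force: 0.0
```

Request:
servo_tool([
  [0, 0, 0],
  [0, 0, 0],
  [0.22, -0.02, 0],
  [0.22, -0.02, 0],
  [0.22, -0.02, 0],
  [0.22, -0.02, 0],
  [0.22, -0.02, 0],
  [0.22, -0.02, 0],
], spin=[0.11, 0.02, 0, 0, 0, 0, 0, 0])

```text
time: 59.85
tool_pos: [441.4, 89.0, 181.8]
tcp_rot: [3.141, 0.0, 1.736]
contact_force: [1.6, -0.3, 0.0]
grip_width: 40.5
finger_force: 0.0
```

```bash
python3 go.py 456 -11 185 99.3
python3 - <<'E'
from h import *
import pickle
for n in('scene','top'):
    C=cap(n); pickle.dump(C,open(n+'4.pkl','wb')); globals()[n]=C['frame']
a=cv2.resize(scene[100:200,270:350],(320,400),interpolation=cv2.INTER_CUBIC)
t=cv2.resize(top[150:250,310:430],(480,400),interpolation=cv2.INTER_CUBIC)
cv2.imwrite('pics/p7.png',np.hstack([a,t]))
E
```

```text
t 59.9 pos [441.4  89.  181.8] yaw 99.5 spin 0.002 then shift [-0.505 -0.009 -0.016] w 40.5 q6 -0.14
```

View pics/p7.png

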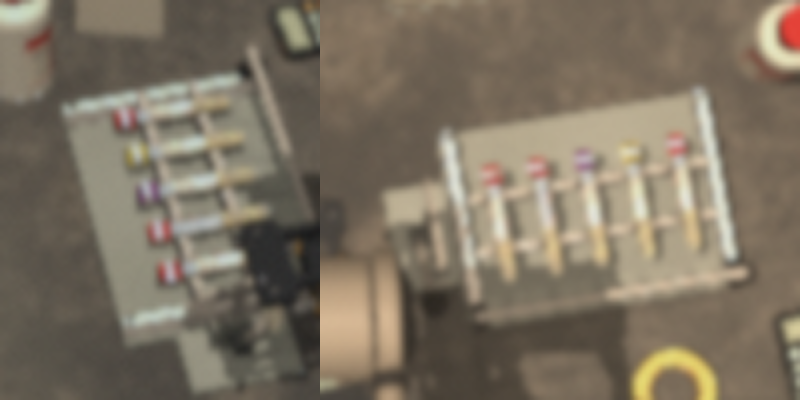

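All five tubes are seated in a row, caps to the far side (caps at (491,175) to (677,145) right), with their mid points halfway between the combs.

Request:
servo_tool([
  [-0.15, -0.003, 0],
  [-0.18, -0.003, 0],
  [-0.17, -0.003, 0],
  [0, 0, 0],
  [0, 0, 0],
  [0, 0, 0],
  [0, 0, 0],
  [0, 0, 0],
], spin=[0.002, 0, 0, 0, 0, 0, 0, 0])

```text
time: 60.95
tool_pos: [456.0, -10.8, 181.4]
tcp_rot: [3.141, -0.0, 1.731]
contact_force: [0.4, 0.5, 1.5]
grip_width: 39.9
finger_force: 0.0
```

```bash
python3 go.py 456 -11 111 99.3
```

```text
t 61.0 pos [456.  -10.8 181.4] yaw 99.2 spin -0.001 then shift [-0.001  0.     0.352] w 39.9 q6 -0.35
```

Request:
servo_tool([
  [0, 0, 0.08],
  [0, 0, 0.08],
  [0, 0, 0.08],
  [0, 0, 0.06],
  [0, 0, 0.03],
  [0, 0, 0.022],
  [0, 0, 0],
  [0, 0, 0],
], spin=[0, 0, 0, 0, 0, 0, 0, 0])

```text
time: 61.95
tool_pos: [456.3, -11.3, 111.2]
tcp_rot: [3.141, 0.0, 1.73]
contact_force: [0.1, -0.0, 0.1]
grip_width: 40.1
finger_force: 0.0
```

Request:
servo_tool([
  [0, 0, 0],
  [0, 0, 0],
  [0, 0, 0],
  [0, 0, 0],
  [0, 0.02, 0],
  [0, 0.04, 0],
  [0, 0.04, 0],
  [0, 0.04, 0],
], spin=[0, 0, 0, 0, 0, 0, 0, 0], hand=-0.39)

```text
time: 62.95
tool_pos: [483.1, -6.7, 110.7]
tcp_rot: [-3.139, -0.0, 1.731]
contact_force: [-3.6, -0.2, 1.6]
grip_width: 28.1
finger_force: 1.9
```

```bash
python3 go.py 538.1 2.3 111 99.3
```

```text
t 63.0 pos [483.1  -6.7 110.7] yaw 99.2 spin -0.002 then shift [ 0.     0.279 -0.001] w 28.1 q6 -0.33
```

Request:
servo_tool([
  [0, 0.05, 0],
  [0, 0.05, 0],
  [0, 0.05, 0],
  [0, 0.05, 0],
  [0, 0.04, 0],
  [0, 0.02, 0],
  [0, 0.014, 0],
  [0, 0, 0],
], spin=[0, 0, 0, 0, 0, 0, 0, 0])

```text
time: 63.95
tool_pos: [538.0, 1.9, 110.9]
tcp_rot: [3.141, -0.0, 1.73]
contact_force: [-0.4, 0.0, 0.2]
grip_width: 28.2
finger_force: 0.0
```

```bash
python3 go.py 538.1 2.3 111 99.3
```

```text
t 64.0 pos [538.    1.9 110.9] yaw 99.1 spin -0.002 then shift [ 0.002  0.001 -0.001] w 28.2 q6 -0.30
```

Now open, lift and move off, then check the result by numbers.

Request:
servo_tool([
  [0, 0, 0],
  [0, 0, 0],
  [0, 0, 0],
  [0, 0, -0.05],
  [0, 0, -0.15],
  [0, 0, -0.25],
  [0, 0, -0.2],
  [0, 0, 0],
], spin=[0, 0, 0, 0, 0, 0, 0, 0], hand=-0.13)

```text
time: 64.95
tool_pos: [539.4, 1.7, 245.1]
tcp_rot: [3.134, 0.002, 1.73]
contact_force: [1.6, -1.1, 0.3]
grip_width: 39.8
finger_force: 0.0
```

Request:
servo_tool([
  [0.2, 0, 0],
  [0.22, -0.05, 0],
  [0.22, -0.05, 0],
  [0.22, -0.05, 0],
  [0.22, -0.05, 0],
  [0.22, -0.05, 0],
  [0, 0, 0],
  [0, 0, 0],
], spin=[0, 0, 0, 0, 0, 0, 0, 0])

```text
time: 65.95
tool_pos: [446.9, 250.2, 240.4]
tcp_rot: [-3.141, 0.001, 1.731]
contact_force: [0.4, 0.3, 0.2]
grip_width: 39.8
finger_force: 0.0
```

Run:
```python
from h import *
import pickle
np.set_printoptions(precision=1,suppress=True)
S=cap('scene');T=cap('top')
a=np.radians(9.3);R=np.array([[np.cos(a),np.sin(a)],[-np.sin(a),np.cos(a)]]);c=np.array([548,-164.2])
W=lambda x,y,z:[*(c+R.T@[x,y]),z]
def blob(C,P,r=7):
    u,v=proj(C,[P])[0]; x0,y0=int(u)-r,int(v)-r
    g=cv2.cvtColor(C['frame'],cv2.COLOR_BGR2GRAY)[y0:y0+2*r+1,x0:x0+2*r+1].astype(float)
    w=np.clip(75-g,0,None)*(g<60); ys,xs=np.mgrid[:2*r+1,:2*r+1]
    return ((xs*w).sum()/w.sum()+x0,(ys*w).sum()/w.sum()+y0),(u,v),g.min()
k=W(16.4,165,139)
b=[blob(C,k) for C in(S,T)]; print('knob exp',np.array(k),b)
P,e=two(S,b[0][0],T,b[1][0]); print('knob',P,e,'cradle',R@(P[:2]-c))
# reddish/pale tubes: compare cradle area with pre-lever image at cap places
o=[pickle.load(open(f,'rb'))for f in('scene4.pkl','top4.pkl')]
for n,A,B in(('S',o[0],S),('T',o[1],T)):
    for i,y in enumerate((-88,-44,0,44,88)):
        r=[]
        for x in(-45,50):
            u,v=map(int,proj(B,[W(x,y,45)])[0].round())
            r.append(round(float(np.abs(A['frame'][v-2:v+3,u-2:u+3].astype(int)-B['frame'][v-2:v+3,u-2:u+3]).mean()),1))
        print(n,i,r)
cv2.imwrite('pics/end.png',np.hstack([cv2.resize(S['frame'][100:200,270:350],(320,400),interpolation=cv2.INTER_CUBIC),cv2.resize(T['frame'][150:250,310:430],(480,400),interpolation=cv2.INTER_CUBIC)]))
o=monitor.get_obs();print(o['time'],o['tool_pos'],o['contact_force'])
```

```text
knob exp [537.5   1.3 139. ] [((np.float64(326.5655930871956), np.float64(168.37627651217596)), (np.float64(326.4774618651288), np.float64(166.5932281979159)), np.float64(21.0)), ((np.float64(334.7647058823529), np.float64(203.171568627451)), (np.float64(334.76266119393836), np.float64(203.013166440277)), np.float64(47.0))]
knob [537.3   1.  128.8] 0.7596599442653118 cradle [ 16.1 164.7]
S 0 [2.4, 2.5]
S 1 [2.8, 2.8]
S 2 [2.9, 2.7]
S 3 [18.6, 2.8]
S 4 [95.5, 2.7]
T 0 [0.6, 0.6]
T 1 [0.7, 0.6]
T 2 [12.1, 0.6]
T 3 [17.5, 0.6]
T 4 [21.1, 0.4]
66.05 [447.4 249.7 240.6] [ 0.3 -0.9  0.3]
```

```bash
python3 -c "
from plant import workorder
print(workorder.close_job())"
```

```text
the job is handed in; nothing more can be done
None
```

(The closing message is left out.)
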